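# Load the check cassette onto the turbidity meter's presence pin

## Task

Take the check cassette with the toe at its foot out of the stand, stand it upright on the flat mat and let go, then take it again by its narrow ends, since the meter leaves no room for fingers beside its broad faces. Lower it between the meter's two cheeks, without dropping it, so that it sits flat with its toe (towards the low end wall) on the sensing pin and keeps the pin fully pressed by itself. Leave the toeless cassette in the stand and the jars, beaker and bottle where they are.

Things in the scene. Friction and masses are not known exactly. Their poses are not given: they have to be found in the camera images.
- cassette: black plastic check cassette, 0.3 to 0.5 kg: upright block 52 (x) x 42 (y) x 80 mm (z) with a round window on each broad (y) face, and a toe 42 wide, 12 high standing 26 mm out from its +x end at the bottom. Origin: centre of the block's underside (toe not counted). Starts in one place of the stand, x parallel to the stand's; walls at both ends there leave only the broad faces free to grip (across y).
- toe (a point): point on the underside of the cassette's toe, on its middle line, 39 mm from the cassette's origin along +x; axes as the cassette's
- blank: the toeless cassette: the same black block 52 x 42 x 80 mm, without a toe, in the other place of the stand. Origin: centre of its underside. It stays there.
- stand: fixed aluminium stand 196 (x) x 66 (y) x 100 mm beside the mat, left or right: floor 8 mm thick under the cassettes, three walls 8 mm thick across x (at x -94, 0, +94 mm), tops at 100 mm, 12 mm over the cassettes' tops, lips 14 mm above the bench along the long edges. Between walls two places of 86 mm, open along y. Origin: centre of its underside.
- mat: fixed blue plastic mat 130 x 130 x 3 mm in the middle of the bench, free of things. Origin: centre of its underside; its top is 3 mm higher.
- meter: fixed white meter 230 (x) x 190 (y) mm on the mat's other side, deck 45 mm above the bench. Two cheeks 92 mm high over the deck, x -45 to +56, leave a channel 54 wide along x at y = +45 mm, open at -x, with a low end wall (20 over the deck, inner face x = +48) at +x. Panel with display and knob at -y, up to 84 mm above the bench. Origin: centre of its underside.
- pin_seat (a point): the point of the meter's deck on the axis of the sensing pin, in the middle of the channel's width (meter x = +30, y = +45, z = 45 mm), 18 mm from the end wall; axes as the meter's: x along the channel towards the end wall, z up. With the toe point exactly here the block's centre is 39 mm back along -x.
- pin (a joint): the sensing pin, a steel plunger 10 mm in diameter that stands 6 mm above the deck: 0 = free, 0.006 m = flush with the deck, pressed down by a flat-lying part. Spring, about 0.4 N free and 0.75 N flush: the cassette's own weight keeps it down.
- jar_near: closed jar, 48 mm in diameter, 70 mm tall, on the robot's side of the mat; origin: centre of its underside; leave alone
- jar_far: closed jar, 56 mm in diameter, 90 mm tall, beyond the mat; origin: centre of its underside; leave alone
- beaker: glass beaker, 72 mm in diameter, 95 mm tall, beyond the mat; origin: centre of its underside; leave alone
- rinse_bottle: white bottle, 66 mm in diameter, 170 mm tall, beyond and right of the mat; origin: centre of its underside; leave alone
Mind the look-alikes: they are no part of the job. Leave any green or turquoise look-alike of the cassette alone. There is more than one size of the mat; the one meant has the size given above.

How it is judged:
On the way:
1. the cassette stands upright on the mat, let go (horizontal distance between cassette and mat below 0.065 m and height (world z) of cassette below 0.008 m and angle between cassette's own z axis and vertical below 0.08 rad and contact force between the fingers and cassette below 0.1 N), for 0.2 s.
At the end, for the whole second after the job is handed in: cassette at rest, level (2 deg) and down on the deck (3 mm) between the cheeks, toe towards the end wall, toe point within 13 mm of the pin axis, pin pressed at least 4.8 of 6 mm; toeless cassette upright in its place in the stand, moved under 20 mm (value of joint pin above 0.0048 m and horizontal distance between toe and pin_seat below 0.013 m and z of toe in the frame of pin_seat below 0.003 m and x of cassette in the frame of pin_seat below -0.02 m and angle between cassette's own z axis and vertical below 0.035 rad and linear speed of cassette below 0.02 m/s and distance of blank from where it was at the start of the episode below 0.02 m and angle between blank's own z axis and vertical below 0.1 rad); the robot touches nothing.
It fails at once if the cassette falls freely onto the meter (faster than 0.45 m/s out of the fingers, a drop of more than 10 mm) (horizontal distance between toe and pin_seat below 0.06 m and linear speed of cassette above 0.45 m/s and contact force between the fingers and cassette below 0.1 N).
It fails at once if a jar, the beaker or the bottle is moved by more than 40 mm or knocked over (distance of any of jar_near, jar_far, beaker, rinse_bottle from where it was at the start of the episode above 0.04 m or angle between any of jar_near, jar_far, beaker, rinse_bottle's own z axis and vertical above 0.5 rad).
It also fails if it takes over 51 s, if anything falls off the work surface, if the arm or the gripper's body presses on something with over 40 N, if the wrist force passes 120 N, or if a joint passes its speed limit or range.

## Robot

A 6-joint arm with a two-finger parallel gripper is mounted at the origin on the work surface. World frame = base frame: x ahead of the robot, y to its left, z up, the work surface at z = 0. Lengths are in m, angles in rad, forces in N, time in s.
With the tool pointing down it reaches from about 0.275 to 0.725 m from the base axis. Payload 15.9 kg.
Tool frame: the origin (TCP) lies midway between the tips of the shut fingers; the grasp point (between the pads) lies 19 mm behind it (env.grasp_offset is the distance from the TCP to the grasp point, in m); z points along the fingers, y is the line along which they close (so a half turn about z gives the same grasp; the last joint's range is limited). The gripper opens to 85 mm and grips with 20 to 120 N. Pads are 22 mm wide; open, the fingers measure 114 mm over their backs; the gripper's body (76 mm by 85 mm) begins 54 mm behind the grasp point. The pads swing forward as they close: fully open they stand 13 mm farther back than shut.
Start: joints at [1.17, 0.213, -0.034, 1.323, 0, 1.571], TCP at [0.195, 0.46, 0.231] pointing down, gripper open.
Joint ranges: [-2.98, 2.98], [-0.74, 1.72], [-1.14, 1.35], [-2.1, 2.04], [-1.57, 1.44], [-3.14, 3.14]. Speed limits (rad/s): [1.89, 1.89, 2.39, 2.57, 3.14, 3.14].

## Interface

Orientations are given as a unit quaternion [x, y, z, w].
In Python, from cell import env gives the robot as it stands.
- The arm moves only by the tool send_rows, never from a script. Its argument "rows" is one flat list of numbers, 7 for each row, row after row: the turn, a rotation vector about the world's x, y, z in rad, then the shift along the world's x, y, z in m, then the opening, from 0 (shut) to 1 (fully open). A call has 1 to 5 rows; each row is the pose to reach, as a shift and turn from the pose commanded when the call began; what a row does not reach only later rows make up. A row lasts 1/8 s, in which the tool goes at most 62.5 mm and 10.7 degrees, less where a joint would pass 70% of its speed; a pose out of reach is approached as far as the arm can. A call with a gripper value outside its range is refused whole. The fingers move at their own pace and stop on an object; "grip_force" is the grip in N (left out, the last holds). Time passes only in rows, so rows that repeat a pose let the fingers close. It gives the time, the measured TCP pose, the force, the opening and the grip force at its end, in the units of the state.
- env.observe(): the state, without advancing time (a new reading comes with each control period).
- env.snapshot(name): name is "scene" or "top" or "wrist"; returns a dict with "color" (420x560x3 uint8, red, green, blue), "fov_y" (degrees; the focal length in pixels is half the picture's height over the tangent of half this angle, whatever the lens; pixels are square), "cx", "cy" (the principal point, pixels), "extrinsics" (4x4, takes a point from camera to world coordinates). Camera axes: x right, y up, looking along -z (the intrinsics and any distortion apply to the point x, -y, -z); pixel columns grow to the right and rows downward; lengths in m; the calibration is good to about 2 mm. A picture is of the moment at which its call begins. There is no depth.
- env.close_job(): hands the job in; it is judged then, once.
Trained networks look in a picture, given as the dict that the camera call returned (one of the last four; its "shot" number tells which), for a name from the list of things; names that differ only in an ending like _2 or _b are one class to them, and where a whole thing is asked for, a point or a joint stands for the part that bears it (a point fixed in the world has none). Each returns a list of dicts, best first, with "confidence" (0 to 1); they miss things now and then, are a little off and sometimes report something else, mostly with a low value. They report only what shows in the picture. A call takes as long as a camera call. They do not tell look-alikes from the thing itself.
- env.find_in(picture, name): "extent" ([left, top, right, bottom] in pixels, round what is visible of it).
- env.regions_of(picture, name): "region" (420x560 bool, what is visible of it) and "extent" ([left, top, right, bottom] in pixels, round what is visible of it).
The state is a dict: "time": time; "joints": joint angles; "joint_vel": joint speeds; "joint_efforts": joint torques, N m; "position": TCP position; "tcp_rot": TCP orientation; "force": force on the tool from outside, world axes, zero at the start; "ft_torque": the same for the moment, N m; "width": finger opening in m; "gripper_force": force on a finger pad.
Only numpy, scipy, OpenCV 4.12 (cv2) and the standard library are available. Lean on these libraries where they do the work, as an engineer would, in place of code of your own. Each camera call takes 0.05 s, during which the arm holds its last target. There are 200 camera calls.

## Working session

There is one attempt and no reset: what is moved stays moved. The work goes in short steps, Python scripts to look and compute and a tool call to move; the robot and the scene stay as the last step left them, time stands still between calls to the robot, and variables do not carry over. Pictures are saved under pics/ and viewed, at most 10 in all, crops included, and the job is handed in when it is done.

Besides the shell and the picture viewer there is one more tool, called after ">>>" by a JSON object that holds its "name" and its "arguments", one argument or row to a line. send_rows: Moves the arm, as the interface text tells. Its arguments: {"type":"object","properties":{"rows":{"type":"array","items":{"type":"number"}},"grip_force":{"type":"number"}},"required":["rows"]}

```bash
mkdir -p pics
cat > h.py <<'E'
import numpy as np, cv2, pickle
from cell import env
def snap(n,f):
    p=env.snapshot(n); cv2.imwrite(f'pics/{f}.png',p['color'][:,:,::-1]); pickle.dump(p,open(f'pics/{f}.pkl','wb')); return p
def pix2w(p,u,v,z):
    f=210/np.tan(np.radians(p['fov_y'])/2); E=np.array(p['extrinsics'])
    d=E[:3,:3]@np.array([(u-p['cx'])/f,-(v-p['cy'])/f,-1]); o=E[:3,3]
    return (o+d*(z-o[2])/d[2])
def w2pix(p,w):
    f=210/np.tan(np.radians(p['fov_y'])/2); E=np.array(p['extrinsics'])
    c=E[:3,:3].T@(np.array(w)-E[:3,3]); return np.array([p['cx']-f*c[0]/c[2],p['cy']+f*c[1]/c[2]])
E
python3 - <<'E'
from h import *
ps=[]
for n in ['top','scene']:
    p=snap(n,n+'0'); print(n,{k:v for k,v in p.items() if k not in('color','extrinsics')},np.round(p['extrinsics'],3).tolist())
    for t in ['cassette','blank','stand','mat','meter','pin','jar_near','jar_far','beaker','rinse_bottle']:
        print(t,[(np.round(d['extent']).tolist(),round(d['confidence'],2)) for d in env.find_in(p,t)[:3]])
E
```

```text
top {'fov_y': 57.55933280919541, 'cx': 284.4052211750371, 'cy': 212.48695834509084, 'shot': 1} [[-0.0, 0.996, -0.092, 0.384], [-1.0, -0.001, -0.005, 0.006], [-0.005, 0.092, 0.996, 0.968], [0.0, 0.0, 0.0, 1.0]]
cassette [([213.0, 204.0, 249.0, 241.0], 0.98), ([160.0, 198.0, 190.0, 231.0], 0.95), ([147.0, 256.0, 177.0, 283.0], 0.69)]
blank [([146.0, 165.0, 178.0, 190.0], 0.75), ([359.0, 85.0, 390.0, 129.0], 0.67)]
stand [([137.0, 148.0, 200.0, 238.0], 0.71)]
mat [([269.0, 171.0, 315.0, 223.0], 0.78)]
meter [([345.0, 156.0, 438.0, 255.0], 0.93)]
pin []
jar_near [([274.0, 227.0, 290.0, 247.0], 0.79)]
jar_far [([242.0, 87.0, 272.0, 124.0], 0.59), ([265.0, 168.0, 320.0, 224.0], 0.51)]
beaker [([291.0, 89.0, 322.0, 128.0], 0.8)]
rinse_bottle [([360.0, 85.0, 387.0, 130.0], 0.86)]
scene {'fov_y': 56.281916188705075, 'cx': 279.81346077231564, 'cy': 210.19603325656075, 'shot': 2} [[0.865, -0.386, 0.32, 0.829], [0.501, 0.683, -0.532, -0.557], [-0.013, 0.62, 0.784, 0.874], [0.0, 0.0, 0.0, 1.0]]
cassette [([275.0, 117.0, 295.0, 146.0], 0.9), ([306.0, 134.0, 334.0, 162.0], 0.89), ([278.0, 160.0, 310.0, 189.0], 0.58)]
blank [([337.0, 136.0, 358.0, 166.0], 0.88)]
stand [([302.0, 135.0, 369.0, 171.0], 0.94)]
mat [([258.0, 201.0, 318.0, 257.0], 0.82), ([83.0, 227.0, 176.0, 304.0], 0.8), ([165.0, 232.0, 290.0, 355.0], 0.54)]
meter [([166.0, 230.0, 288.0, 354.0], 0.74)]
pin []
jar_near [([249.0, 185.0, 267.0, 213.0], 0.76)]
jar_far [([366.0, 210.0, 392.0, 244.0], 0.84)]
beaker [([341.0, 237.0, 373.0, 280.0], 0.68), ([305.0, 128.0, 371.0, 172.0], 0.4), ([252.0, 184.0, 270.0, 218.0], 0.33)]
rinse_bottle [([304.0, 285.0, 342.0, 338.0], 0.96)]
```

View pics/top0.png

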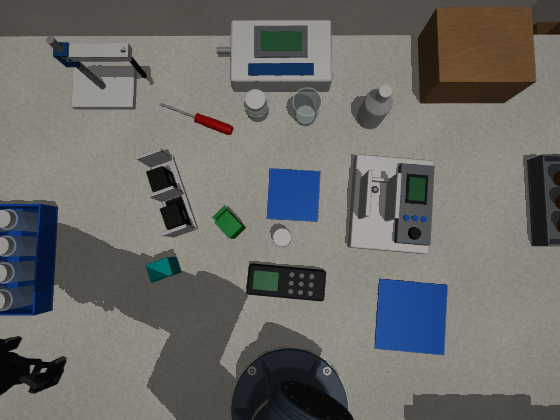

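View pics/scene0.png

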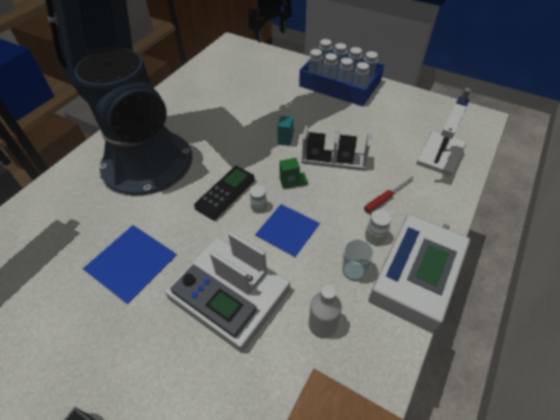

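The top view shows the stand at (168,193), the mat at (294,195) and the meter at (390,203). The meter's panel is on the right and its pin at about (375,187). I'll enlarge to find which cassette has the toe.

Run:
```python
from h import *
t=pickle.load(open('pics/top0.pkl','rb'));s=pickle.load(open('pics/scene0.pkl','rb'))
R=lambda im,x,y,w,h:cv2.resize(im[y:y+h,x:x+w,::-1],(400,300),interpolation=cv2.INTER_CUBIC)
a=R(t['color'],120,140,120,90+10);b=R(t['color'],340,150,120,100)
c=R(s['color'],290,110,96,72);d=R(s['color'],160,225,140,105)
g=np.vstack([np.hstack([a,b]),np.hstack([c,d])]);g=np.clip(g.astype(float)*1.4,0,255)
cv2.imwrite('pics/c1.png',g)
hsv=cv2.cvtColor(t['color'],cv2.COLOR_RGB2HSV);m=((hsv[:,:,0]>105)&(hsv[:,:,0]<125)&(hsv[:,:,1]>150)).astype(np.uint8)
m[:, :255]=0;m[230:]=0;m[:140]=0;m[:,335:]=0
for cc in cv2.findContours(m,0,2)[0]:
    if cv2.contourArea(cc)>500:
        (u,v),wh,an=cv2.minAreaRect(cc);print('mat',pix2w(t,u,v,.003),wh,an)
        for q in cv2.boxPoints(((u,v),wh,an)):print(pix2w(t,*q,.003))
P=lambda n,u,v,z:print(n,np.round(pix2w(t,u,v,z),3))
P('jarnear',282,237,.07);P('jarfar',256,100,.09);P('green',229,222,.06)
P('dark phone',287,281,.03);P('bottle',374,107,.1)
```

```text
mat [ 0.519016   -0.01087051  0.003     ] (50.644126892089844, 50.36677551269531) 3.1798300743103027
[0.45848382 0.05678424 0.003     ]
[0.587677   0.05015486 0.003     ]
[ 0.58020336 -0.0792576   0.003     ]
[ 0.45128008 -0.07107371  0.003     ]
jarnear [0.409 0.016 0.07 ]
jarfar [0.733 0.078 0.09 ]
green [0.445 0.143 0.06 ]
dark phone [0.304 0.005 0.03 ]
bottle [ 0.712 -0.199  0.1  ][ WARN:0@0.602] global loadsave.cpp:1063 imwrite_ Unsupported depth image for selected encoder is fallbacked to CV_8U.
```

View pics/c1.png

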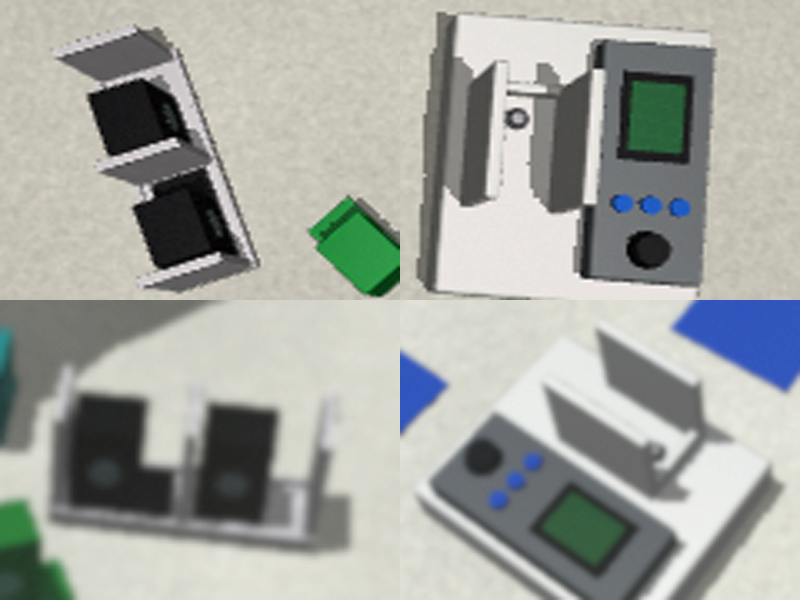

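The toe cassette is in the stand's near place (robot side), with its toe pointing to the middle wall. Stand x is about +19° yaw. The pin is at about (375,189) in the full picture.

Run:
```python
from h import *
from scipy.spatial.transform import Rotation as R
t=pickle.load(open('pics/top0.pkl','rb'))
A=lambda n,x,y,z,x0=120,y0=140:print(n,np.round(pix2w(t,x0+x*.3,y0+y/3,z),3))
A('cas top',172,232,.088);A('blank',128,120,.088)
A('midwall L',97,165,.1);A('midwall R',190,140,.1)
A('standR top corner',177,48,.0);A('standR bot',260,265,0)
A('pin',117,118,.05,340,150)
A('meter TL',55,12,.045,340,150);A('meter BL',30,290,.045,340,150);A('TR',313,32,.045,340,150)
A('cheekL top a',107,62,.137,340,150);A('cheekL top b',98,198,.137,340,150)
A('cheekR a',203,70,.137,340,150);A('cheekR b',190,203,.137,340,150)
o=env.observe();print(o['position'],R.from_quat(o['tcp_rot']).as_matrix().round(3).tolist(),o['width'],o['time'],env.grasp_offset)
w=snap('wrist','w0');print(w['fov_y'],np.round(w['extrinsics'],3).tolist())
```

```text
cas top [0.454 0.271 0.088]
blank [0.542 0.305 0.088]
midwall L [0.505 0.321 0.1  ]
midwall R [0.524 0.257 0.1  ]
standR top corner [0.62  0.298 0.   ]
standR bot [0.433 0.23  0.   ]
pin [ 0.525 -0.209  0.05 ]
meter TL [ 0.613 -0.166  0.045]
meter BL [ 0.387 -0.144  0.045]
TR [ 0.597 -0.355  0.045]
cheekL top a [ 0.553 -0.183  0.137]
cheekL top b [ 0.453 -0.175  0.137]
cheekR a [ 0.547 -0.246  0.137]
cheekR b [ 0.449 -0.235  0.137]
[0.19508124 0.46038512 0.23131706] [[-0.921, 0.39, 0.0], [0.39, 0.921, 0.0], [0.0, 0.0, -1.0]] 0.0851716746809155 1.1 0.0187
63.63426347644588 [[0.39, -0.887, -0.246, 0.134], [0.921, 0.376, 0.105, 0.487], [-0.001, -0.267, 0.964, 0.374], [0.0, 0.0, 0.0, 1.0]]
```

>>> {"name": "send_rows", "arguments": {
  "rows": [0,0,0.72,0.255,-0.19,0.0,1,0,0,0.72,0.255,-0.19,0.0,1,0,0,0.72,0.255,-0.19,0.0,1,0,0,0.72,0.255,-0.19,0.0,1,0,0,0.72,0.255,-0.19,0.0,1],
  "grip_force": 40
}}

```text
time: 1.78
position: [0.4222, 0.2914, 0.2315]
tcp_rot: [-0.161, 0.987, 0.0, 0.0]
force: [0.6, 1.1, -0.2]
width: 0.0851
gripper_force: 0.0
```

>>> {"name": "send_rows", "arguments": {
  "rows": [0,0,0,0,0,0,1,0,0,0,0,0,0,1,0,0,0,0,0,0,1]
}}

```text
time: 2.15
position: [0.4202, 0.2933, 0.2314]
tcp_rot: [-0.16, 0.987, 0.0, -0.0]
force: [0.0, 0.1, -0.1]
width: 0.0852
gripper_force: 0.0
```

Run:
```python
from h import *
from scipy.spatial.transform import Rotation as R
o=env.observe();print(o['time'],o['position'],R.from_quat(o['tcp_rot']).as_matrix().round(3).tolist(),o['joints'])
w=snap('wrist','w1')
for n in ['cassette','toe','stand','blank']: print(n,[(np.round(d['extent']).tolist(),round(d['confidence'],2)) for d in env.find_in(w,n)[:3]])
```

```text
2.15 [0.42017739 0.2933084  0.2313684 ] [[-0.949, -0.315, -0.0], [-0.315, 0.949, 0.0], [0.0, 0.0, -1.0]] [ 6.09324814e-01  2.38720914e-01 -1.35190402e-03  1.33075040e+00
  1.57390801e-04  2.88891449e-01]
cassette [([71.0, 119.0, 182.0, 198.0], 0.95), ([221.0, 192.0, 273.0, 251.0], 0.74), ([229.0, 296.0, 273.0, 342.0], 0.7)]
toe [([288.0, 72.0, 363.0, 125.0], 0.95), ([71.0, 120.0, 185.0, 196.0], 0.87), ([218.0, 196.0, 265.0, 253.0], 0.82)]
stand [([209.0, 171.0, 289.0, 361.0], 0.63)]
blank [([229.0, 298.0, 276.0, 339.0], 0.9)]
```

View pics/w1.png

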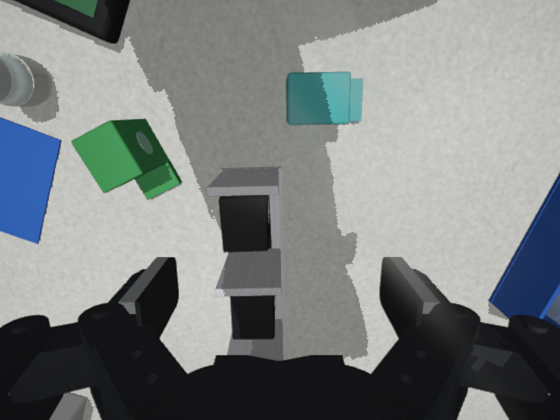

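The toe cassette's top is at about (246,223) and the stand is aligned with the tool. The green and turquoise look-alikes are at (125,155) and (320,98). Next I'll measure the block's edges.

Run:
```python
from h import *
w=pickle.load(open('pics/w1.pkl','rb'));g=cv2.cvtColor(w['color'],cv2.COLOR_RGB2GRAY)
for r in (205,215,225,235,245):print(r,g[r,205:290].tolist())
for c in (232,245,258):print(c,g[165:305,c].tolist())
```

```text
205 [195, 193, 150, 133, 133, 132, 131, 132, 134, 134, 134, 136, 140, 124, 64, 30, 30, 31, 34, 32, 32, 32, 33, 35, 32, 34, 33, 34, 35, 35, 34, 34, 37, 35, 36, 36, 36, 37, 37, 37, 37, 39, 39, 39, 39, 38, 39, 40, 40, 38, 40, 42, 41, 42, 42, 42, 43, 43, 44, 43, 39, 35, 42, 75, 78, 142, 150, 147, 145, 145, 145, 148, 149, 145, 141, 140, 140, 139, 138, 137, 137, 136, 133, 132, 130]
215 [199, 198, 198, 201, 199, 156, 135, 134, 151, 139, 135, 135, 136, 136, 113, 56, 28, 29, 30, 29, 30, 28, 32, 30, 29, 30, 31, 29, 29, 27, 31, 29, 31, 30, 31, 31, 31, 30, 31, 31, 31, 32, 31, 31, 33, 32, 31, 31, 31, 32, 31, 33, 34, 32, 33, 35, 35, 33, 34, 34, 31, 24, 33, 74, 60, 115, 145, 149, 146, 145, 146, 147, 149, 147, 142, 140, 140, 139, 135, 133, 133, 132, 132, 132, 132]
225 [203, 199, 195, 197, 199, 200, 200, 199, 201, 202, 203, 203, 199, 157, 137, 96, 43, 26, 28, 26, 26, 27, 27, 29, 28, 29, 27, 27, 29, 28, 29, 29, 28, 29, 28, 29, 28, 29, 28, 29, 28, 29, 29, 30, 29, 30, 29, 30, 30, 29, 29, 29, 26, 28, 28, 28, 28, 28, 29, 30, 27, 22, 18, 15, 16, 64, 141, 149, 147, 145, 146, 147, 148, 148, 143, 140, 140, 13
[... 1857 characters left out ...]
, 93, 93, 92, 92, 92, 92, 92, 92, 98, 119, 139, 139, 138, 138, 136, 137, 126, 47, 21, 23, 24, 23, 25, 23, 24, 25]
258 [136, 129, 103, 106, 96, 95, 95, 96, 96, 96, 96, 96, 96, 96, 97, 96, 97, 96, 97, 96, 101, 129, 146, 146, 145, 145, 146, 146, 145, 132, 59, 38, 42, 47, 46, 46, 45, 43, 43, 42, 42, 41, 40, 40, 39, 37, 36, 36, 34, 34, 32, 33, 32, 31, 32, 32, 30, 31, 29, 29, 28, 28, 29, 28, 26, 28, 29, 27, 28, 28, 29, 28, 27, 25, 25, 27, 25, 26, 28, 28, 25, 25, 26, 28, 25, 34, 67, 93, 94, 94, 94, 94, 94, 93, 94, 93, 94, 93, 93, 94, 93, 93, 94, 93, 93, 94, 94, 93, 93, 93, 94, 93, 93, 94, 93, 93, 93, 93, 92, 92, 93, 92, 99, 125, 139, 138, 138, 136, 135, 131, 100, 36, 22, 24, 26, 24, 26, 24, 25, 24]
```

Run:
```python
from h import *
w=pickle.load(open('pics/w1.pkl','rb'))
R=np.array([[-0.949,-0.315,0],[-0.315,.949,0],[0,0,-1]]);T=np.array([.42018,.29331,.23137])
def q(n,u,v,z):
    p=pix2w(w,u,v,z);print(n,p.round(4),'tool',(R.T@(p-T)*1e3).round(1))
for a in [('L1',219.2,205,.088),('L2',222.8,245,.088),('R1',265.7,205,.088),('R2',266,245,.088),('far1',232,252,.088),('far2',258,251,.088),
 ('nw near',245,186.2,.1),('nw far',245,195,.1),('mw near',232,288.3,.1),('mw near',258,287.7,.1),('mw far',245,295.9,.1)]:q(*a)
```

```text
L1 [0.4497 0.2473 0.088 ] tool [-13.5 -52.9 143.4]
L2 [0.485  0.2606 0.088 ] tool [-51.2 -51.5 143.4]
R1 [0.4368 0.2861 0.088 ] tool [-13.5 -12.1 143.4]
R2 [0.4726 0.2979 0.088 ] tool [-51.2 -12.2 143.4]
far1 [0.489  0.2705 0.088 ] tool [-58.1 -43.3 143.4]
far2 [0.4805 0.2927 0.088 ] tool [-57.1 -19.6 143.4]
nw near [0.4234 0.2643 0.1   ] tool [  6.  -28.6 131.4]
nw far [0.4306 0.2665 0.1   ] tool [ -1.5 -28.8 131.4]
mw near [0.5175 0.2804 0.1   ] tool [-88.3 -42.9 131.4]
mw near [0.5095 0.3026 0.1   ] tool [-87.7 -19.4 131.4]
mw far [0.5211 0.2938 0.1   ] tool [-96.  -31.3 131.4]
```

>>> {"name": "send_rows", "arguments": {
  "rows": [0,0,0.03,0.04,-0.0205,0.0,1,0,0,0.03,0.04,-0.0205,-0.06,1,0,0,0.03,0.04,-0.0205,-0.12,1,0,0,0.03,0.04,-0.0205,-0.165,1,0,0,0.03,0.04,-0.0205,-0.185,1]
}}

```text
time: 3.02
position: [0.4594, 0.2714, 0.0438]
tcp_rot: [-0.174, 0.985, -0.001, -0.002]
force: [0.7, 0.2, 0.4]
width: 0.0853
gripper_force: 0.0
```

>>> {"name": "send_rows", "arguments": {
  "rows": [0,0,0,0,0,0,1,0,0,0,0,0,0,0.2,0,0,0,0,0,0,0.2,0,0,0,0,0,0,0.2,0,0,0,0,0,0,0.2],
  "grip_force": 45
}}

```text
time: 3.65
position: [0.4616, 0.2725, 0.0474]
tcp_rot: [-0.174, 0.985, 0.0, 0.001]
force: [-1.7, 1.1, 6.9]
width: 0.0415
gripper_force: 49.3
```

>>> {"name": "send_rows", "arguments": {
  "rows": [0,0,0,0,0,0.01,0.2,0,0,0,0,0,0.03,0.2,0,0,0,0,0,0.065,0.2,0,0,0,0,0,0.105,0.2,0,0,0,0,0,0.14,0.2]
}}

```text
time: 4.28
position: [0.4609, 0.2719, 0.1883]
tcp_rot: [-0.174, 0.985, 0.0, 0.0]
force: [1.2, 0.7, -4.8]
width: 0.0417
gripper_force: 48.6
```

>>> {"name": "send_rows", "arguments": {
  "rows": [0,0,0,0,0,0,0.2]
}}

```text
time: 4.4
position: [0.4621, 0.2726, 0.1891]
tcp_rot: [-0.174, 0.985, 0.001, 0.002]
force: [0.3, -0.3, -5.1]
width: 0.0414
gripper_force: 48.8
```

Run:
```python
from h import *
from scipy.spatial.transform import Rotation as R
o=env.observe();print(o['time'],o['position'],R.from_quat(o['tcp_rot']).as_matrix().round(3).tolist(),o['joints'].round(2),o['width'],o['force'])
w=snap('wrist','w2');s=snap('scene','s2');
cv2.imwrite('pics/c2.png',np.hstack([cv2.resize(w['color'],(400,300)),cv2.resize(s['color'][90:210,240:400],(400,300))])[:,:,::-1])
```

```text
4.4 [0.46214126 0.27264512 0.18905346] [[-0.94, -0.342, 0.004], [-0.342, 0.94, 0.002], [-0.004, 0.001, -1.0]] [ 0.53  0.29 -0.03  1.24 -0.    0.18] 0.04144984685233325 [ 0.33667095 -0.31010424 -5.05943201]
```

View pics/c2.png

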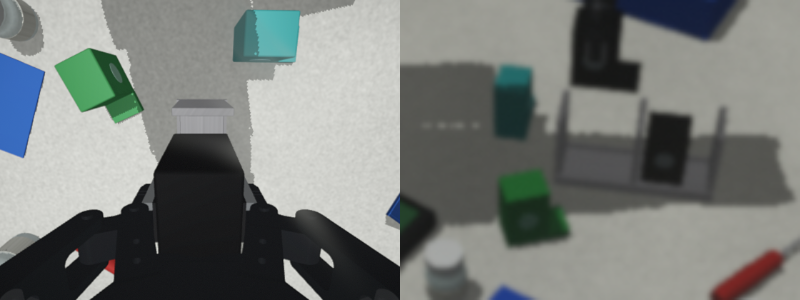

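The cassette is held with its toe on the far side. The blank is still in the stand. Now carrying it to the mat.

>>> {"name": "send_rows", "arguments": {
  "rows": [0,0,-0.09,0.0114,-0.057,0,0.2,0,0,-0.18,0.0228,-0.114,0,0.2,0,0,-0.27,0.034,-0.17,0,0.2,0,0,-0.36,0.0456,-0.228,0,0.2,0,0,-0.443,0.057,-0.284,0,0.2]
}}

```text
time: 5.12
position: [0.5172, -0.0139, 0.1848]
tcp_rot: [0.048, 0.999, -0.0, -0.001]
force: [1.2, 0.3, -3.9]
width: 0.0415
gripper_force: 49.0
```

>>> {"name": "send_rows", "arguments": {
  "rows": [0,0,0,0,0,-0.02,0.2,0,0,0,0,0,-0.06,0.2,0,0,0,0,0,-0.1,0.2,0,0,0,0,0,-0.13,0.2,0,0,0,0,0,-0.135,0.2]
}}

```text
time: 5.75
position: [0.5154, -0.0119, 0.0485]
tcp_rot: [0.047, 0.999, -0.0, -0.003]
force: [0.6, -0.5, -4.4]
width: 0.0417
gripper_force: 48.3
```

>>> {"name": "send_rows", "arguments": {
  "rows": [0,0,0,0,0,-0.004,0.2,0,0,0,0,0,-0.007,0.2,0,0,0,0,0,-0.009,0.2,0,0,0,0,0,-0.009,0.2]
}}

```text
time: 6.25
position: [0.5182, -0.012, 0.0426]
tcp_rot: [0.047, 0.999, 0.0, 0.0]
force: [0.0, -0.4, -3.8]
width: 0.0417
gripper_force: 48.5
```

>>> {"name": "send_rows", "arguments": {
  "rows": [0,0,0,0,0,-0.001,0.2,0,0,0,0,0,-0.0015,0.2,0,0,0,0,0,-0.0015,0.2]
}}

```text
time: 6.62
position: [0.5185, -0.0119, 0.0424]
tcp_rot: [0.047, 0.999, 0.0, 0.001]
force: [-9.0, 1.8, 22.8]
width: 0.0419
gripper_force: 51.1
```

>>> {"name": "send_rows", "arguments": {
  "rows": [0,0,0,0,0,0.001,0.2,0,0,0,0,0,0.001,0.5,0,0,0,0,0,0.001,1,0,0,0,0,0,0.001,1,0,0,0,0,0,0.001,1]
}}

```text
time: 7.25
position: [0.518, -0.012, 0.0418]
tcp_rot: [0.047, 0.999, -0.0, 0.0]
force: [0.1, 0.2, 0.1]
width: 0.0855
gripper_force: 0.0
```

>>> {"name": "send_rows", "arguments": {
  "rows": [0,0,0,0,0,0.01,1,0,0,0,0,0,0.06,1,0,0,0,0,0,0.12,1,0,0,0,0,0,0.15,1,0,0,0,0,0,0.15,1]
}}

```text
time: 7.88
position: [0.5194, -0.012, 0.1948]
tcp_rot: [0.047, 0.999, 0.0, 0.002]
force: [0.7, 0.3, -0.2]
width: 0.085
gripper_force: 0.0
```

Run:
```python
from h import *
from scipy.spatial.transform import Rotation as R
o=env.observe();print(o['time'],o['position'],R.from_quat(o['tcp_rot']).as_matrix().round(3).tolist(),o['joints'].round(2),o['width'],o['force'])
w=snap('wrist','w3');t=snap('top','t3')
c=cv2.resize(t['color'][150:240,250:370],(400,300),interpolation=cv2.INTER_CUBIC)
cv2.imwrite('pics/c3.png',np.hstack([cv2.resize(w['color'],(400,300)),c])[:,:,::-1])
```

```text
7.875 [ 0.51936679 -0.01204033  0.19479997] [[-0.996, 0.094, 0.005], [0.094, 0.996, -0.0], [-0.005, 0.0, -1.0]] [-0.02  0.26 -0.07  1.24 -0.    0.07] 0.08497051044568223 [ 0.74267111  0.32501008 -0.15120974]
```

View pics/c3.png

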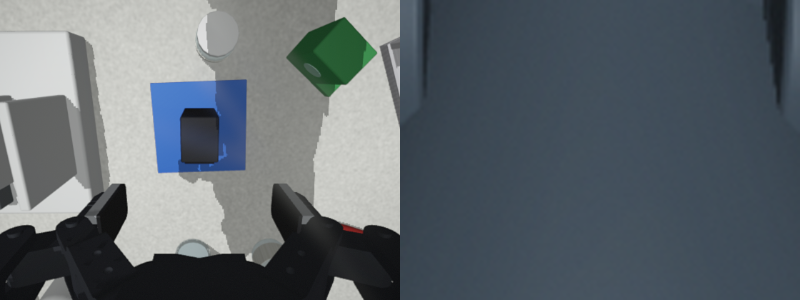

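The cassette stands upright on the mat at about (200,136) in the left half. The top camera is blocked by the arm. Next: measure the block precisely.

Run:
```python
from h import *
from scipy.spatial.transform import Rotation as R
o=env.observe();M=R.from_quat(o['tcp_rot']).as_matrix();T=o['position']
w=pickle.load(open('pics/w3.pkl','rb'));g=cv2.cvtColor(w['color'],cv2.COLOR_RGB2GRAY)
for r in (175,190,205,220):print(r,g[r,245:315].tolist())
for c in (262,280,298):print(c,g[145:240,c].tolist())
print(w2pix(w,T+[0,0,-.1]))
for q in [(-26,-21),(-26,21),(26,-21),(26,21)]:
    p=np.array(T); a=M[:,1]; 
    c,s=np.cos(-.094),np.sin(-.094); p=np.array([T[0]+(c*q[0]-s*q[1])*1e-3,T[1]+(s*q[0]+c*q[1])*1e-3,.083]);print(q,w2pix(w,p))
```

```text
175 [117, 115, 116, 117, 116, 116, 115, 69, 49, 58, 59, 59, 59, 58, 59, 58, 58, 58, 58, 57, 56, 57, 56, 56, 54, 55, 55, 54, 55, 54, 55, 54, 54, 54, 53, 54, 54, 53, 52, 51, 53, 52, 52, 52, 53, 52, 52, 51, 51, 52, 51, 52, 51, 50, 50, 50, 50, 38, 34, 31, 29, 38, 68, 71, 71, 71, 72, 71, 71, 72]
190 [115, 115, 115, 115, 115, 115, 114, 79, 56, 60, 63, 64, 63, 63, 62, 62, 62, 62, 61, 62, 62, 61, 62, 60, 61, 60, 60, 60, 60, 59, 58, 59, 58, 58, 58, 58, 58, 57, 57, 57, 55, 57, 56, 55, 57, 56, 56, 55, 55, 56, 55, 55, 54, 54, 54, 54, 53, 53, 54, 51, 43, 57, 71, 73, 72, 73, 72, 74, 73, 74]
205 [112, 113, 112, 112, 112, 112, 112, 96, 59, 49, 54, 56, 56, 56, 57, 57, 57, 57, 56, 57, 56, 56, 56, 58, 57, 57, 57, 57, 58, 57, 57, 58, 58, 57, 58, 58, 57, 57, 58, 58, 58, 59, 58, 59, 59, 60, 58, 58, 58, 58, 58, 59, 58, 59, 58, 59, 59, 59, 59, 55, 52, 73, 77, 78, 77, 77, 80, 104, 109, 107]
220 [108, 109, 109, 109, 109, 109, 110, 109, 61, 39, 45, 48, 48, 47, 47, 47, 47, 48, 48, 47, 47, 48, 49, 48, 48, 49, 48, 48, 48, 48, 48, 48, 48, 48, 50, 49, 49, 50, 49, 50, 50, 52, 50, 51, 50, 52, 51, 52, 51, 52, 51, 51, 
[... 733 characters left out ...]
57, 55, 56, 55, 54, 54, 53, 53, 53, 52, 49, 50, 49, 48, 48, 47, 46, 45, 40, 32, 37, 53, 74, 80, 80, 79, 80, 80, 79, 87, 104, 100]
298 [114, 114, 114, 113, 114, 107, 60, 34, 33, 30, 31, 29, 28, 27, 25, 26, 25, 25, 27, 38, 47, 51, 51, 51, 51, 50, 51, 51, 50, 51, 50, 52, 50, 50, 50, 51, 51, 52, 51, 52, 53, 53, 53, 54, 53, 54, 53, 55, 56, 55, 56, 56, 57, 57, 57, 58, 58, 58, 57, 58, 59, 59, 58, 58, 58, 58, 58, 58, 57, 56, 56, 56, 54, 53, 53, 53, 52, 51, 51, 50, 49, 43, 36, 39, 61, 91, 88, 72, 69, 70, 69, 70, 68, 71, 91]
[278.69339161 199.54839837]
(-26, -21) [250.91043514 163.27437643]
(-26, 21) [306.49265976 163.27830783]
(26, -21) [252.36504833 228.17991413]
(26, 21) [305.03735078 228.19047678]
```

>>> {"name": "send_rows", "arguments": {
  "rows": [0,0,-0.18,0.0,0,0,1,0,0,-0.36,0.0,0,0,1,0,0,-0.54,0,0,0,1,0,0,-0.72,0,0,0,1,0,0,-0.9,0.0,0,0,1]
}}

```text
time: 8.6
position: [0.5172, -0.012, 0.1906]
tcp_rot: [0.479, 0.878, -0.001, -0.001]
force: [-0.2, 0.3, -0.6]
width: 0.0853
gripper_force: 0.0
```

>>> {"name": "send_rows", "arguments": {
  "rows": [0,0,-0.18,0.0,0,0,1,0,0,-0.36,0.0,0,0,1,0,0,-0.54,0,0,0,1,0,0,-0.671,0,0,0,1,0,0,-0.671,0.0,0,0,1]
}}

```text
time: 9.22
position: [0.5174, -0.012, 0.1908]
tcp_rot: [0.739, 0.673, -0.001, -0.001]
force: [0.1, 0.7, 0.6]
width: 0.0856
gripper_force: 0.0
```

Run:
```python
from h import *
from scipy.spatial.transform import Rotation as R
o=env.observe();M=R.from_quat(o['tcp_rot']).as_matrix();T=o['position']
print(o['time'],T,M.round(3).tolist(),o['joints'].round(2))
w=snap('wrist','w4');g=cv2.cvtColor(w['color'],cv2.COLOR_RGB2GRAY)
c,s=np.cos(-.094),np.sin(-.094); P=[]
for q in [(-26,-21),(26,-21),(26,21),(-26,21)]:
    p=np.array([.5202+(c*q[0]-s*q[1])*1e-3,-.0122+(s*q[0]+c*q[1])*1e-3,.083]);P.append(w2pix(w,p))
im=w['color'][:,:,::-1].copy();cv2.polylines(im,[np.int32(np.round(P))],True,(0,255,255),1)
cv2.imwrite('pics/c4.png',cv2.resize(im,(800,600)));print(np.round(P,1))
```

```text
9.225 [ 0.51738211 -0.01198358  0.19082121] [[0.093, 0.996, -0.002], [0.996, -0.093, 0.0], [-0.0, -0.002, -1.0]] [-0.02  0.26 -0.07  1.24 -0.    1.64]
[[247.8 227.4]
 [314.1 227.5]
 [315.7 174.6]
 [246.4 174.6]]
```

View pics/c4.png

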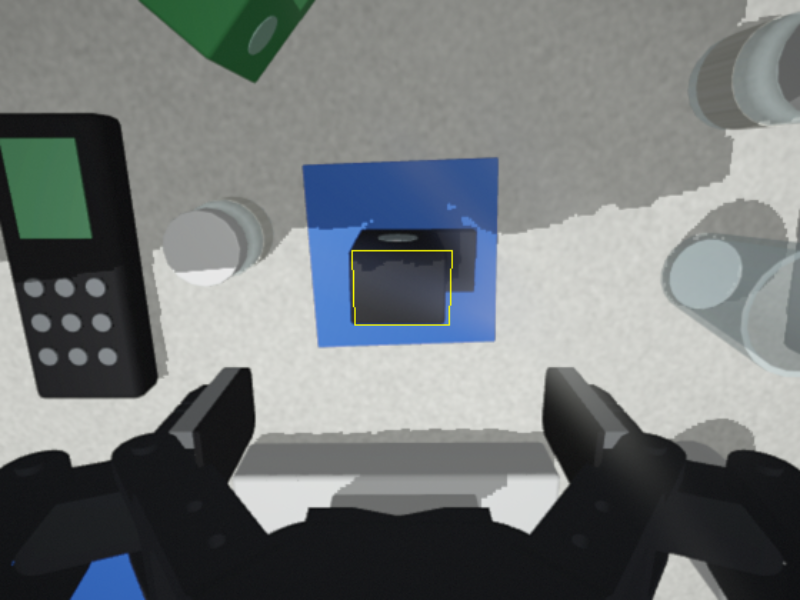

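The cassette stands at about (400,285) with the toe to the right, on the far side. The prediction fits within about 2 mm. Descending to grip the narrow ends.

>>> {"name": "send_rows", "arguments": {
  "rows": [0,0,0,0,0,-0.05,1,0,0,0,0,0,-0.1,1,0,0,0,0,0,-0.138,1,0,0,0,0,0,-0.149,1,0,0,0,0,0,-0.149,1]
}}

```text
time: 9.9
position: [0.518, -0.012, 0.043]
tcp_rot: [0.739, 0.674, -0.0, -0.0]
force: [-0.4, -0.5, 0.7]
width: 0.0851
gripper_force: 0.0
```

>>> {"name": "send_rows", "arguments": {
  "rows": [0,0,0,0,0,0,0.5,0,0,0,0,0,0,0.3,0,0,0,0,0,0,0.3,0,0,0,0,0,0,0.3,0,0,0,0,0,0,0.3],
  "grip_force": 45
}}

```text
time: 10.52
position: [0.5186, -0.012, 0.0441]
tcp_rot: [0.739, 0.673, 0.001, 0.001]
force: [-1.9, 1.2, 9.5]
width: 0.0513
gripper_force: 46.2
```

>>> {"name": "send_rows", "arguments": {
  "rows": [0,0,0,0,0,0.01,0.3,0,0,0,0,0,0.05,0.3,0,0,0,0,0,0.1,0.3,0,0,0,0,0,0.15,0.3,0,0,0,0,0,0.18,0.3]
}}

```text
time: 11.15
position: [0.5184, -0.012, 0.2261]
tcp_rot: [0.74, 0.673, 0.001, 0.001]
force: [0.8, 0.4, -5.0]
width: 0.0514
gripper_force: 49.7
```

>>> {"name": "send_rows", "arguments": {
  "rows": [0,0,0,-0.008,-0.05,0,0.3,0,0,0,-0.016,-0.1,0,0.3,0,0,0,-0.024,-0.15,0,0.3,0,0,0,-0.0325,-0.1935,0,0.3,0,0,0,-0.0325,-0.1935,0,0.3]
}}

```text
time: 11.78
position: [0.4847, -0.208, 0.2233]
tcp_rot: [0.741, 0.672, -0.0, 0.0]
force: [1.0, 1.0, -5.4]
width: 0.0518
gripper_force: 49.5
```

Run:
```python
from h import *
from scipy.spatial.transform import Rotation as R
o=env.observe();M=R.from_quat(o['tcp_rot']).as_matrix();T=o['position']
print(o['time'],T,M.round(3).tolist(),o['joints'].round(2),o['force'],o['width'])
w=snap('wrist','w5')
im=w['color'][:,:,::-1].copy();pin=np.array([.525,-.209])
a=-.092;c,s=np.cos(a),np.sin(a)
def m(x,y,z):  # meter coords rel pin
    return w2pix(w,[pin[0]+c*(x-.03)-s*(y-.045),pin[1]+s*(x-.03)+c*(y-.045),z])
for pts in ([(-.045,.072),(.056,.072)],[(-.045,.018),(.056,.018)]):
    cv2.polylines(im,[np.int32([np.round(m(*q,.137)) for q in pts])],False,(0,255,255),1)
cv2.polylines(im,[np.int32([np.round(m(*q,.065)) for q in [(.048,.018),(.048,.072)]])],False,(0,0,255),1)
cv2.polylines(im,[np.int32([np.round(m(*q,.045)) for q in [(-.115,-.095),(-.115,.095),(.115,.095),(.115,-.095)]])],False,(0,0,255),1)
cv2.imwrite('pics/c5.png',cv2.resize(im,(800,600)))
```

```text
11.775 [ 0.48465249 -0.20803704  0.2233146 ] [[0.097, 0.995, 0.0], [0.995, -0.097, -0.001], [-0.001, 0.0, -1.0]] [-0.41  0.27  0.02  1.32 -0.    1.26] [ 0.95822667  0.99575836 -5.37609445] 0.051819774691235033
```

View pics/c5.png

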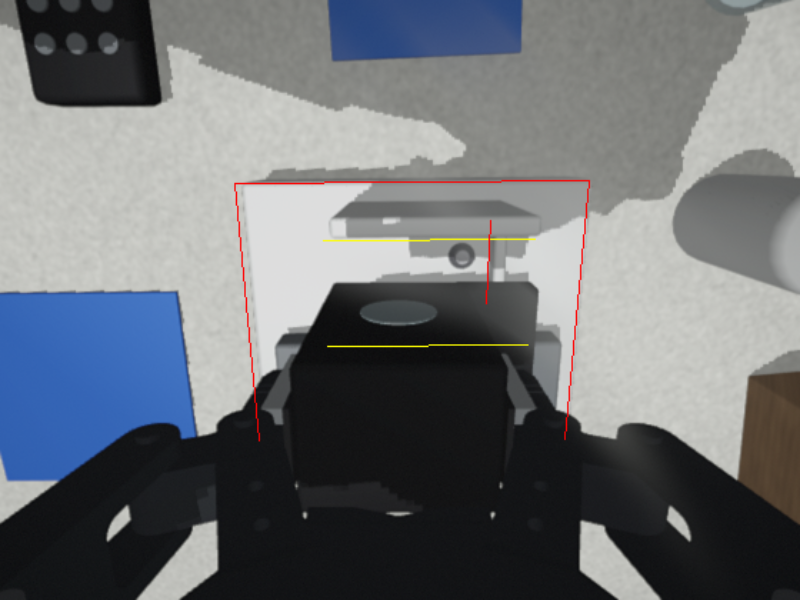

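The pin shows at (461,256), the +y cheek top at rows 216–236, and the cassette's bottom edge with toe runs from about (335,283) to (538,288). Now the numbers.

Run:
```python
from h import *
from scipy.spatial.transform import Rotation as R
o=env.observe();M=R.from_quat(o['tcp_rot']).as_matrix();T=o['position'];print(T)
w=pickle.load(open('pics/w5.pkl','rb'));g=cv2.cvtColor(w['color'],cv2.COLOR_RGB2GRAY)
for r in (176,179,182):print('pinrow',r,g[r,310:360].tolist())
print('pincol',g[166:192,323].tolist())
for c in (250,280,300,320,350):print('cheekcol',c,g[138:205,c].tolist())
k=1.42857;q=lambda n,u,v,z:print(n,pix2w(w,u/k,v/k,z).round(4),(M.T@(pix2w(w,u/k,v/k,z)-T)*1e3).round(1))
q('pin',461,256,.051)
q('cheek in L',330,236,.137);q('cheek in R',541,236,.137)
q('botL',335,283,.183);q('toe end',538,288,.183)
q('topL',293,365,.263);q('topR',505,363,.263)
```

```text
[ 0.48501793 -0.20655837  0.22327041]
pinrow 176 [149, 149, 150, 145, 103, 73, 70, 70, 75, 85, 99, 116, 125, 128, 128, 126, 119, 101, 88, 86, 86, 96, 138, 149, 150, 150, 149, 149, 149, 150, 150, 150, 125, 113, 111, 114, 131, 142, 150, 151, 151, 152, 152, 143, 138, 148, 150, 150, 151, 151]
pinrow 179 [168, 173, 173, 151, 96, 74, 73, 75, 85, 112, 122, 123, 123, 123, 123, 123, 126, 125, 110, 89, 86, 90, 129, 165, 169, 166, 165, 161, 160, 156, 155, 150, 121, 113, 113, 117, 133, 144, 150, 151, 152, 151, 150, 146, 165, 171, 168, 167, 163, 161]
pinrow 182 [219, 219, 220, 219, 171, 113, 96, 98, 99, 127, 142, 132, 132, 132, 133, 137, 138, 132, 111, 103, 107, 152, 198, 212, 212, 212, 211, 211, 211, 211, 212, 204, 146, 114, 113, 118, 135, 146, 150, 151, 151, 151, 148, 150, 207, 215, 215, 214, 215, 216]
pincol [143, 149, 149, 136, 98, 83, 82, 83, 92, 113, 128, 127, 125, 123, 122, 120, 132, 167, 169, 125, 98, 121, 182, 216, 208, 154]
cheekcol 250 [149, 147, 141, 115, 103, 102, 103, 103, 103, 103, 102, 104, 103, 105, 118, 136, 145, 151, 152, 150, 150, 149, 148, 147, 146, 146, 142, 143, 175, 214, 2
[... 1201 characters left out ...]
ol 350 [150, 145, 124, 105, 104, 104, 104, 104, 104, 105, 105, 105, 106, 119, 137, 147, 154, 154, 153, 153, 152, 152, 151, 151, 150, 146, 137, 135, 148, 153, 152, 152, 151, 151, 152, 151, 152, 152, 151, 152, 152, 152, 151, 151, 151, 151, 151, 150, 151, 164, 200, 211, 210, 209, 209, 209, 209, 210, 200, 114, 77, 77, 77, 77, 77, 78, 78]
pin [ 0.5279 -0.2076  0.051 ] [  3.1  42.8 172.3]
cheek in L [ 0.4566 -0.1736  0.137 ] [ 30.  -31.5  86.3]
cheek in R [ 0.5568 -0.1835  0.137 ] [29.9 69.2 86.3]
botL [ 0.4632 -0.1856  0.183 ] [ 18.8 -23.7  40.3]
toe end [ 0.5423 -0.1954  0.183 ] [16.6 55.9 40.3]
topL [ 0.4636 -0.1846  0.263 ] [ 19.8 -23.4 -39.7]
topR [ 0.5125 -0.1889  0.263 ] [ 20.2  25.6 -39.7]
```

>>> {"name": "send_rows", "arguments": {
  "rows": [0,0,0,0.003,0.0035,-0.01,0.3,0,0,0,0.003,0.0035,-0.03,0.3,0,0,0,0.003,0.0035,-0.035,0.3,0,0,0,0.003,0.0035,-0.035,0.3]
}}

```text
time: 12.32
position: [0.4886, -0.2012, 0.1877]
tcp_rot: [0.739, 0.673, -0.0, -0.0]
force: [0.3, -0.9, -4.2]
width: 0.0516
gripper_force: 49.2
```

Run:
```python
from h import *
from scipy.spatial.transform import Rotation as R
o=env.observe();M=R.from_quat(o['tcp_rot']).as_matrix();T=o['position']
print(o['time'],T,M.round(3).tolist(),o['force'])
w=snap('wrist','w6');s=snap('scene','s6')
im=np.hstack([cv2.resize(w['color'][120:345,130:430],(400,300),interpolation=cv2.INTER_CUBIC),cv2.resize(s['color'][195:315,165:325],(400,300),interpolation=cv2.INTER_CUBIC)])
cv2.imwrite('pics/c6.png',im[:,:,::-1])
```

```text
12.325 [ 0.48855177 -0.20121297  0.18772928] [[0.093, 0.996, -0.0], [0.996, -0.093, 0.0], [0.0, -0.001, -1.0]] [ 0.34044173 -0.87927337 -4.21148518]
```

View pics/c6.png

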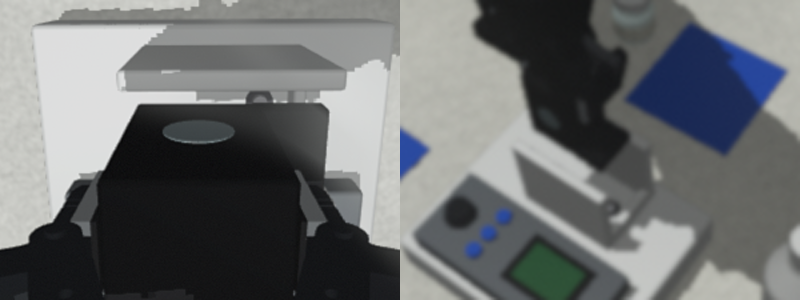

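The cassette bottom is just above the cheek tops, with a gap to the +y cheek (crop rows 91 and 104). Checking that gap numerically.

Run:
```python
from h import *
from scipy.spatial.transform import Rotation as R
o=env.observe();M=R.from_quat(o['tcp_rot']).as_matrix();T=o['position'];print(T)
w=pickle.load(open('pics/w6.pkl','rb'));g=cv2.cvtColor(w['color'],cv2.COLOR_RGB2GRAY)
for c in (245,270,300,330,360):print(c,g[168:205,c].tolist())
for r in (215,230):print(r,g[r,360:385].tolist())
q=lambda n,u,v,z:print(n,(M.T@(pix2w(w,u,v,z)-T)*1e3).round(1))
q('cheek in',300,188,.137);q('cheek L',130+118/1.3333,188,.137);q('cheek R',130+346/1.3333,188,.137)
for z in(.145,.1475):q('bot',270,198,z);q('bot',360,199,z)
q('botL',130+138/1.3333,198,.1475);q('botR',130+327/1.3333,200,.1475)
q('top edge',280,120+183/1.3333,.2275);
q('topL',130+104/1.3333,120+183/1.3333,.2275);q('topR',130+297/1.3333,120+181/1.3333,.2275)
```

```text
[ 0.48886795 -0.20172262  0.18839457]
245 [107, 108, 108, 109, 119, 136, 145, 149, 152, 151, 151, 151, 150, 150, 150, 149, 148, 147, 144, 140, 170, 221, 222, 221, 221, 221, 220, 222, 218, 182, 78, 43, 43, 43, 42, 40, 37]
270 [105, 106, 105, 108, 119, 137, 144, 149, 151, 151, 150, 150, 149, 148, 148, 147, 146, 146, 142, 138, 169, 218, 219, 218, 218, 218, 218, 218, 215, 179, 80, 49, 52, 51, 50, 48, 47]
300 [105, 105, 104, 106, 121, 137, 145, 151, 152, 151, 150, 150, 149, 148, 148, 147, 147, 146, 141, 132, 131, 145, 146, 146, 145, 144, 145, 169, 210, 176, 76, 48, 52, 52, 53, 51, 51]
330 [111, 111, 111, 113, 126, 138, 145, 149, 150, 149, 149, 149, 148, 147, 147, 146, 146, 144, 140, 127, 92, 71, 70, 71, 71, 73, 80, 93, 100, 65, 53, 55, 55, 56, 57, 59, 60]
360 [105, 105, 105, 110, 126, 141, 149, 154, 155, 154, 152, 152, 151, 151, 150, 150, 150, 148, 142, 135, 135, 146, 147, 147, 147, 148, 159, 189, 180, 109, 77, 77, 78, 78, 79, 80, 79]
215 [77, 79, 79, 80, 81, 81, 83, 85, 85, 86, 87, 88, 88, 89, 89, 101, 175, 207, 211, 210, 210, 210, 210, 210, 211]
230 [73, 75, 76, 76, 76, 77, 80, 80, 80, 83, 83, 85, 84, 81, 108, 201, 211, 210, 209, 209, 209, 209, 209, 209, 209]
cheek in [24.1 13.2 51.4]
cheek L [ 24.1 -34.6  51.4]
cheek R [24.1 65.7 51.4]
bot [20.1 -4.2 43.4]
bot [19.5 46.9 43.4]
bot [20.8 -4.1 40.9]
bot [20.2 46.3 40.9]
botL [ 20.8 -24.5  40.9]
botR [19.6 54.8 40.9]
top edge [ 21.1   1.2 -39.1]
topL [ 21.1 -22.6 -39.1]
topR [ 21.6  25.3 -39.1]
```

>>> {"name": "send_rows", "arguments": {
  "rows": [0,0,0,0,-0.0023,0,0.3,0,0,0,0,-0.0023,-0.01,0.3,0,0,0,0,-0.0023,-0.025,0.3,0,0,0,0,-0.0023,-0.04,0.3,0,0,0,0,-0.0023,-0.05,0.3]
}}

```text
time: 13.05
position: [0.488, -0.2041, 0.1363]
tcp_rot: [0.74, 0.673, -0.0, -0.001]
force: [-1.0, -0.6, -4.2]
width: 0.0511
gripper_force: 49.6
```

>>> {"name": "send_rows", "arguments": {
  "rows": [0,0,0,0,0,-0.015,0.3,0,0,0,0,0,-0.03,0.3,0,0,0,0,0,-0.04,0.3,0,0,0,0,0,-0.045,0.3,0,0,0,0,0,-0.045,0.3]
}}

```text
time: 13.68
position: [0.4885, -0.2043, 0.0927]
tcp_rot: [0.74, 0.673, -0.0, -0.0]
force: [0.1, -0.0, -4.4]
width: 0.0516
gripper_force: 49.6
```

>>> {"name": "send_rows", "arguments": {
  "rows": [0,0,0,0,0,-0.002,0.3,0,0,0,0,0,-0.004,0.3,0,0,0,0,0,-0.0055,0.3,0,0,0,0,0,-0.0055,0.3]
}}

```text
time: 14.18
position: [0.4885, -0.2043, 0.0873]
tcp_rot: [0.74, 0.673, 0.0, 0.0]
force: [-0.1, 0.7, -3.8]
width: 0.0517
gripper_force: 49.5
```

>>> {"name": "send_rows", "arguments": {
  "rows": [0,0,0,0,0,-0.0008,0.3,0,0,0,0,0,-0.0008,0.3]
}}

```text
time: 14.42
position: [0.4885, -0.2043, 0.0865]
tcp_rot: [0.74, 0.673, -0.0, 0.0]
force: [-1.0, 0.1, -4.4]
width: 0.0518
gripper_force: 49.5
```

>>> {"name": "send_rows", "arguments": {
  "rows": [0,0,0,0,0,-0.0008,0.3,0,0,0,0,0,-0.0008,0.3]
}}

```text
time: 14.68
position: [0.4885, -0.2043, 0.0861]
tcp_rot: [0.74, 0.673, 0.0, 0.0]
force: [-3.2, 1.0, 5.9]
width: 0.0515
gripper_force: 50.4
```

>>> {"name": "send_rows", "arguments": {
  "rows": [0,0,0,0,0,-0.0006,0.3,0,0,0,0,0,-0.0006,0.3]
}}

```text
time: 14.92
position: [0.4885, -0.2043, 0.0861]
tcp_rot: [0.74, 0.673, 0.0, 0.0]
force: [-7.6, 2.4, 16.4]
width: 0.0516
gripper_force: 51.9
```

>>> {"name": "send_rows", "arguments": {
  "rows": [0,0,0,0,0,0.0008,0.3,0,0,0,0,0,0.0008,0.8,0,0,0,0,0,0.0008,1,0,0,0,0,0,0.0008,1,0,0,0,0,0,0.0008,1]
}}

```text
time: 15.55
position: [0.4886, -0.2043, 0.0859]
tcp_rot: [0.74, 0.673, 0.0, 0.0]
force: [0.1, -0.7, 0.2]
width: 0.0855
gripper_force: 0.0
```

>>> {"name": "send_rows", "arguments": {
  "rows": [0,0,0,0,0,0.01,1,0,0,0,0,0,0.03,1,0,0,0,0,0,0.07,1,0,0,0,0,0,0.12,1,0,0,0,0,0,0.15,1]
}}

```text
time: 16.18
position: [0.4889, -0.2045, 0.2391]
tcp_rot: [0.74, 0.673, 0.001, 0.001]
force: [-0.0, -1.3, -0.1]
width: 0.0855
gripper_force: 0.0
```

Run:
```python
from h import *
o=env.observe();print(o['time'],o['position'],o['width'],o['force'])
w=snap('wrist','w7');s=snap('scene','s7')
im=np.hstack([cv2.resize(w['color'],(400,300)),cv2.resize(s['color'][195:315,165:325],(400,300),interpolation=cv2.INTER_CUBIC)])
cv2.imwrite('pics/c7.png',im[:,:,::-1])
```

```text
16.175 [ 0.4889107  -0.20445011  0.23909434] 0.08548041929810112 [-0.01929981 -1.31835904 -0.05876215]
```

View pics/c7.png

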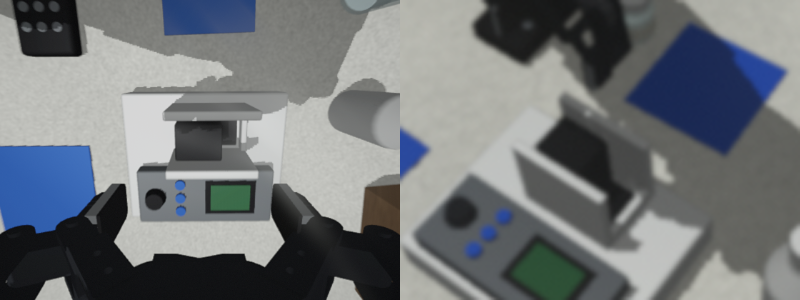

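The cassette sits between the cheeks at (200,140) with its toe covering the pin, short of the end wall. Handing in.

>>> {"name": "send_rows", "arguments": {
  "rows": [0,0,0,0,0,0,1,0,0,0,0,0,0,1]
}}

```text
time: 16.52
position: [0.488, -0.2041, 0.2351]
tcp_rot: [0.74, 0.673, -0.0, -0.001]
force: [0.4, 0.4, -0.6]
width: 0.0854
gripper_force: 0.0
```

```bash
python3 -c "
from cell import env
print(env.close_job())"
```

```text
the job is handed in; nothing more can be done
None
```

The toe cassette was stood on the mat, re-gripped by its narrow ends and lowered flat between the meter's cheeks with its toe over the sensing pin; I handed it in at about 16.5 s, but no verdict came back and I could not read the pin's depth directly.

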